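# Set up the collectible golf ball under its glass dome

## Task

Set up the white ball for display on the green felt pad: first stand the dark wooden base in the middle of the pad, then the brass ring in the middle of the base, then the white ball in the ring, and last put the glass dome over it all so that it sits down fully on the base's ledge. Set the ball and the glass down gently rather than dropping them, don't tip the glass over, and leave the other balls, the puck and the card box where they are.

Things in the scene. Friction and masses are not known exactly. Their poses are not given: they have to be found in the camera images.
- pad: the target: round green felt display pad fixed on the counter, 124 mm in diameter, 3 mm thick (it does not move); origin at the centre of its underside, on the counter, z up
- base: loose round dark-wood base with a thin brass band round it, 140 g: a foot 90 mm in diameter and 14 mm high, and on it a concentric raised step 62 mm in diameter and 12 mm high (26 mm high in all, flat top); being round it can be gripped across the raised step from any side. The dome's rim rests on the ledge that the foot leaves round the step, 14 mm above the underside. Origin at the centre of its underside, z up
- ring: loose brass ring (ball stand) lying flat, 38 mm outer and 26 mm inner diameter, 12 mm high, 60 g, the same either way up; origin at the centre of its underside, z along its axis. The white ball seated in it has its centre 28.9 mm above the ring's underside
- white_ball: loose white golf ball, 42.7 mm in diameter, 46 g, in one of the three holes of the rack, its centre there 32.9 mm above the counter; origin at its centre
- dome: loose clear glass dome (bell jar), standing mouth down, 180 g: 79 mm outer and 72 mm inner diameter, glass 79 mm high (flat top 60 mm across, sloping shoulder), inside 75 mm high; on its top a black knob: a thin neck and then an upright cylinder 24 mm in diameter from 86 to 112 mm above the rim, by which it is lifted. Origin at the centre of the mouth in the plane of the rim, z up through the knob
- rack: fixed light-wood ball rack, a board 70 mm (its x) by 235 mm (its y) and 14 mm thick with three 20 mm holes in a row along its y axis, 75 mm apart (one in the middle), a ball in each; origin at the centre of its underside, z up
- yellow_ball: bystander: loose yellow golf ball, 42.7 mm in diameter, in another hole of the rack; origin at its centre; leave it there
- orange_ball: bystander: loose orange golf ball, 42.7 mm in diameter, in another hole of the rack; origin at its centre; leave it there
- puck: bystander: black rubber hockey puck with a red circle, lying flat, 76 mm in diameter, 25 mm high; origin at the centre of its underside; leave it alone
- card_box: bystander: blue plastic trading-card box with a white seam and a white and red label on top, 67 mm (its x) by 93 mm (its y) by 41 mm high; origin at the centre of its underside; leave it alone
Mind the look-alikes: they are no part of the job. What is meant by the dome is not pink, and is the smaller of those in its own colour.

How it is judged:
By the outcome, as a careful person would: the job done as asked, in the order asked, and still so for the second after the job is handed in, with the robot touching nothing.
It also fails if it takes over 134 s, if anything falls off the work surface, if the arm or the gripper's body presses on something with over 40 N, if the wrist force passes 120 N, or if a joint passes its speed limit or range.

## Robot

A 7-joint arm with a two-finger parallel gripper is mounted at the origin on the work surface. World frame = base frame: x ahead of the robot, y to its left, z up, the work surface at z = 0. Lengths are in m, angles in rad, forces in N, time in s.
With the tool pointing down it reaches from about 0.425 to 0.925 m from the base axis. Payload 6.8 kg.
Tool frame: the origin (TCP) lies midway between the tips of the shut fingers; the grasp point (between the pads) lies 19 mm behind it; x points along the fingers, y is the direction in which the jaws open and shut, and the axes are right-handed (so a half turn about x gives the same grasp; the last joint's range is limited). The gripper opens to 85 mm and grips with 20 to 120 N. Pads are 22 mm wide; open, the fingers measure 114 mm over their backs; the gripper's body (76 mm by 85 mm) begins 54 mm behind the grasp point. The pads swing forward as they close: fully open they stand 13 mm farther back than shut.
Start: joints at [1.064, 0.477, 0.022, 1.555, -0.011, 1.109, -0.083], TCP at [0.262, -0.622, 0.231] pointing down, gripper open.
Joint ranges: [-2.96, 2.96], [-0.34, 2.1], [-1.41, 1.46], [0.24, 2.44], [-1.37, 4.51], [0.17, 1.92], [-2.96, 2.96]. Speed limits (rad/s): [2.39, 2.39, 3.14, 3.14, 3.14, 3.14, 3.14].

## Interface

Orientations are given as a rotation vector (axis times angle).
In Python, from bench import r, viewer, nets gives the robot as it stands.
- The arm moves only by the shell command python3 -m pendant 'ROWS' [FORCE]. ROWS is JSON, one flat list of numbers, 5 for each row, row after row: the finger opening in mm, from 0 to 85.4, then the shift along the tool's x, y, z in mm, then the turn about the tool's x in rad. A call has 1 to 20 rows; each row shifts and turns the commanded pose from where the row before left it, along the tool's axes as they then stand; what a row does not reach is not made up. A row lasts 1/8 s, in which the tool goes at most 62.5 mm and 10.7 degrees, less where a joint would pass 70% of its speed; a pose out of reach is approached as far as the arm can. A call with a gripper value outside its range is refused whole. The fingers move at their own pace and stop on an object; FORCE is the grip in N (left out, the last holds). Time passes only in rows, so rows that do not move let the fingers close. It gives the time, the measured TCP pose, the force and the opening at its end, in the units of the state.
- r.get_obs(): the state, without advancing time (a new reading comes with each control period).
- viewer.grab_frame(name): name is "scene" or "top"; returns (picture, depth): 480x640x3 uint8, red, green, blue; 480x640 float32, m along the optical axis (not along the pixel's ray), 0 where there is no reading.
- viewer.calibration(name): a dict with "mtx" (3x3 intrinsics, pixels), "world_to_cam" (4x4, takes a point from world to camera coordinates). Camera axes: x right, y up, looking along -z (the intrinsics and any distortion apply to the point x, -y, -z); pixel columns grow to the right and rows downward; lengths in m; the calibration is good to about 2 mm. A picture is of the moment at which its call begins. calibration takes no time and is no camera call.
- r.hand_in(): hands the job in, once; it reports no verdict.
Trained networks look in the newest picture that a camera, given by its name, has taken for a name from the list of things; names that differ only in an ending like _2 or _b are one class to them, and where a whole thing is asked for, a point or a joint stands for the part that bears it (a point fixed in the world has none). Each returns a list of dicts, best first, with "score" (0 to 1); they miss things now and then, are a little off and sometimes report something else, mostly with a low value. They report only what shows in the picture. A call takes as long as a camera call. They do not tell look-alikes from the thing itself.
- nets.look_for(name, camera): "location" ([x, y, z] in m, in world coordinates, good to about 4 mm: the middle of the surface that is visible of it).
- nets.silhouettes(name, camera): "mask" (480x640 bool, what is visible of it).
The state is a dict: "clock": time; "joints": joint angles; "qvel": joint speeds; "tau": joint torques, N m; "tcp_pos": TCP position; "orientation": TCP orientation; "contact_force": force on the tool from outside, world axes, zero at the start; "moment": the same for the moment, N m; "grip_width": finger opening in m.
Only numpy, scipy, OpenCV 4.12 (cv2) and the standard library are available. Lean on these libraries where they do the work, as an engineer would, in place of code of your own. Each camera call takes 0.05 s, during which the arm holds its last target. There are 200 camera calls.

## Working session

There is one attempt and no reset: what is moved stays moved. The work goes in short steps, Python scripts to look and compute and a shell command to move; the robot and the scene stay as the last step left them, time stands still between calls to the robot, and variables do not carry over. Pictures are saved under pics/ and viewed, about 12 in all and at most 16, crops included, and the job is handed in when it is done.

```bash
mkdir -p pics; ls; python3 - <<'E'
from bench import r, viewer, nets
import cv2,numpy as np
o=r.get_obs();print({k:np.round(v,3) for k,v in o.items()})
for n in("scene","top"):
    p,d=viewer.grab_frame(n);cv2.imwrite(f"pics/{n}0.png",p[:,:,::-1])
    for k in("pad","base","ring","white_ball","dome","rack","puck","card_box"):
        print(n,k,[(round(float(x["score"]),2),np.round(x["location"],3).tolist()) for x in nets.look_for(k,n)[:5]])
    c=viewer.calibration(n);print(np.round(c["mtx"],1).tolist(),np.round(c["world_to_cam"],3).tolist(),[k for k in c])
E
```

```text
pics
{'clock': np.float64(0.0), 'joints': array([ 1.064,  0.478,  0.022,  1.556, -0.012,  1.109, -0.083]), 'qvel': array([-0.001, -0.   , -0.001, -0.   ,  0.001, -0.002, -0.001]), 'tau': array([-1.0000e-03, -5.9646e+01,  1.6070e+00, -2.8121e+01,  1.2000e-02,
        9.0000e-03,  0.0000e+00]), 'tcp_pos': array([ 0.262, -0.621,  0.23 ]), 'orientation': array([ 2.003,  0.407, -2.004]), 'contact_force': array([-0.185,  0.187,  0.09 ]), 'moment': array([ 0.002, -0.009, -0.008]), 'grip_width': np.float64(0.085)}
scene pad [(0.85, [0.466, 0.09, 0.003])]
scene base [(0.83, [0.399, -0.311, 0.021])]
scene ring [(0.57, [0.441, -0.103, 0.015])]
scene white_ball [(0.83, [0.652, 0.062, 0.047])]
scene dome [(0.92, [0.576, -0.232, 0.095]), (0.74, [0.511, -0.497, 0.075]), (0.6, [0.572, -0.376, 0.072]), (0.27, [0.439, -0.103, 0.013])]
scene rack [(0.94, [0.655, -0.003, 0.012])]
scene puck [(0.82, [0.562, 0.362, 0.028]), (0.41, [0.65, -0.015, 0.048])]
scene card_box [(0.7, [0.378, 0.292, 0.038]), (0.31, [0.572, -0.373, 0.073])]
[[568.2, 0.0, 322.5], [0.0, 568.2, 240.6], [0.0, 0.0, 1.0]] [[-0.391, 0.92, 0.007, 0.264], [-0.791, -0.339, 0.509, 0.348], [0.471, 0.194, 0.861, -1.441], [0.0, 0.0, 0.0, 1.0]] ['mtx', 'world_to_cam']
top pad [(0.63, [0.462, 0.083, -0.001])]
top base [(0.61, [0.386, -0.312, 0.015]), (0.46, [0.548, -0.379, 0.079])]
top ring [(0.62, [0.434, -0.097, 0.014])]
top white_ball [(0.68, [0.638, 0.061, 0.047])]
top dome [(0.79, [0.493, -0.498, 0.076]), (0.74, [0.554, -0.235, 0.1]), (0.66, [0.552, -0.376, 0.076]), (0.55, [0.638, -0.093, 0.048])]
top rack [(0.85, [0.633, -0.022, 0.016]), (0.19, [0.389, -0.311, 0.014])]
top puck [(0.74, [0.559, 0.358, 0.024])]
top card_box [(0.58, [0.368, 0.287, 0.04])]
[[516.6, 0.0, 321.8], [0.0, 516.6, 239.6], [0.0, 0.0, 1.0]] [[-0.029, -1.0, 0.01, -0.059], [0.996, -0.028, 0.087, -0.522], [-0.087, 0.013, 0.996, -1.143], [0.0, 0.0, 0.0, 1.0]] ['mtx', 'world_to_cam']
```

View pics/scene0.png

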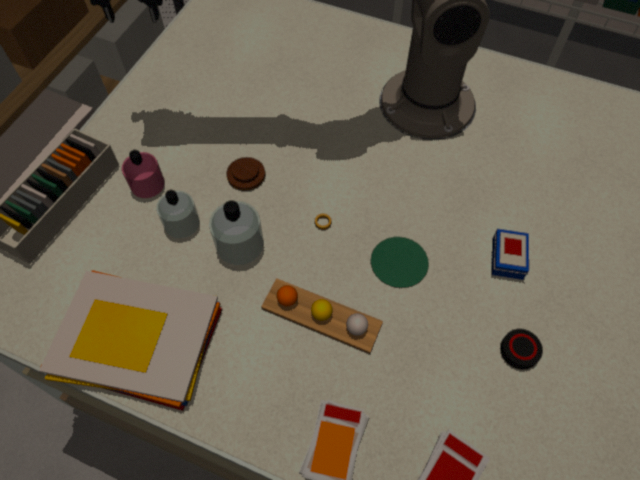

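View pics/top0.png

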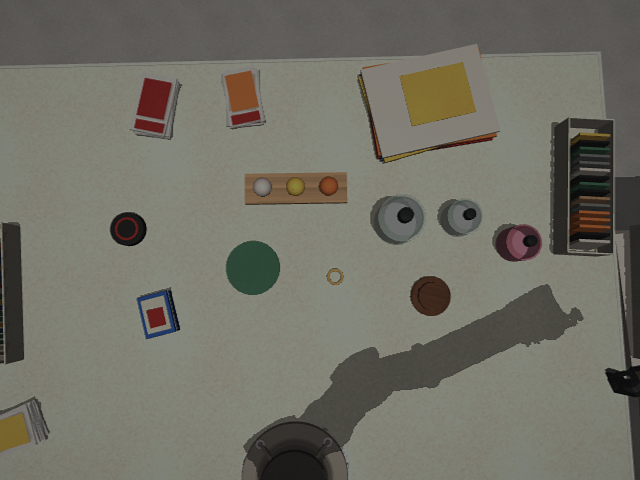

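```bash
cat > h.py <<'E'
from bench import r, viewer, nets
import cv2,numpy as np
from scipy.optimize import least_squares
T=np.linspace(0,2*np.pi,60)
# parts: list of [(z,radius),(z,radius)] hulls
M=dict(pad=[[(0,62),(3,62)]],base=[[(0,45),(14,45)],[(14,31),(26,31)]],ring=[[(0,19),(12,19)]],
 puck=[[(0,38),(25,38)]],dome=[[(0,39.5),(65,39.5),(79,30)],[(79,6),(86,6)],[(86,12),(112,12)]],
 white_ball=[[(21.35*np.sin(a),21.35*np.cos(a)) for a in np.linspace(-1.5,1.5,15)]])
def proj(P,c):
    q=np.c_[P,np.ones(len(P))]@np.array(c["world_to_cam"]).T
    u=q[:,:3]*[1,-1,-1]; u=u@np.array(c["mtx"]).T; return u[:,:2]/u[:,2:]
def model(k,xyz,c,S=8):
    im=np.zeros((480*2,640*2),np.uint8)
    for part in M[k]:
        P=np.concatenate([np.c_[xyz[0]+R/1e3*np.cos(T),xyz[1]+R/1e3*np.sin(T),xyz[2]+z/1e3+0*T] for z,R in part])
        h=cv2.convexHull(proj(P,c).astype(np.float32))
        cv2.fillConvexPoly(im,np.round((h+.5)*2*16).astype(np.int32),255,shift=4)
    return im
def cen(im,s): 
    m=cv2.moments(im,True); return np.array([m["m10"],m["m01"]])/m["m00"]/s,m["m00"]/s/s
def fit(k,mask,cam,x0,z=0.):
    c=viewer.calibration(cam); t,a=cen(mask.astype(np.uint8),1)
    f=lambda p:cen(model(k,[p[0],p[1],z],c),2)[0]-.5-t
    s=least_squares(f,x0[:2],diff_step=.01,x_scale=.1); mm=model(k,[*s.x,z],c)
    mm=mm[::2,::2]>0; iou=(mm&mask).sum()/(mm|mask).sum()
    return np.round(s.x,4),round(float(iou),3)
def find(k,cam,z=0.,near=None,rad=.06):
    out=[]
    L=nets.look_for(k,cam) if near is None else None
    for m in nets.silhouettes(k,cam)[:5]:
        mk=np.asarray(m["mask"],bool)
        if mk.sum()<20: continue
        try: p,i=fit(k,mk,cam,near if near is not None else [.5,-.1],z)
        except Exception as e: print(e);continue
        if near is None or np.hypot(*(p-near))<rad: out.append((round(float(m["score"]),2),p.tolist(),i))
    return out
def st():
    o=r.get_obs();print({k:np.round(o[k],4).tolist() for k in("clock","joints","tcp_pos","orientation","contact_force","grip_width")})
E
python3 - <<'E'
from h import *
N=dict(pad=[.465,.087],base=[.39,-.311],ring=[.437,-.1],white_ball=[.64,.061],dome=[.56,-.376],puck=[.56,.36])
for cam in("scene","top"):
    viewer.grab_frame(cam)
    for k,n in N.items(): print(cam,k,find(k,cam,.0329 if k=="white_ball" else 0,np.array(n)))
from scipy.spatial.transform import Rotation as R
print(R.from_rotvec(r.get_obs()["orientation"]).as_matrix().round(3))
for cam in("scene","top"):
    c=np.array(viewer.calibration(cam)["world_to_cam"]);print((-c[:3,:3].T@c[:3,3]).round(3))
E
```

```text
scene pad [(0.67, [0.4601, 0.0851], 0.941)]
scene base [(0.57, [0.384, -0.3181], 0.928)]
scene ring [(0.63, [0.4354, -0.1018], 0.573)]
scene white_ball [(0.66, [0.6403, 0.0573], 0.894)]
scene dome [(0.89, [0.5561, -0.3896], 0.937)]
scene puck [(0.77, [0.5555, 0.3648], 0.939)]
top pad [(0.7, [0.4627, 0.0865], 0.952)]
top base [(0.77, [0.3864, -0.3155], 0.956)]
top ring [(0.4, [0.4351, -0.1], 0.483)]
top white_ball [(0.68, [0.6441, 0.0579], 0.843)]
top dome [(0.92, [0.5593, -0.3879], 0.936)]
top puck [(0.57, [0.5583, 0.3663], 0.944)]
[[-0.     0.388 -0.922]
 [ 0.    -0.922 -0.388]
 [-1.    -0.    -0.   ]]
[1.057 0.154 1.061]
[ 0.418 -0.059  1.184]
```

```bash
python3 -m pendant '[75,0,0,0,0.133, 75,0,0,0,0.133, 75,0,0,0,0.132, 75,0,-50,-20,0, 75,0,-50,-20,0, 75,0,-50,-20,0, 75,0,-50,-20,0, 75,10,-50,-20,0, 75,40,-55,-23,0, 75,40,0,0,0, 75,40,0,0,0, 75,0,0,0,0]' 30; python3 -c "
from h import *
from scipy.spatial.transform import Rotation as R
st();print(R.from_rotvec(r.get_obs()['orientation']).as_matrix().round(3))
p,d=viewer.grab_frame('top');cv2.imwrite('pics/t1.png',cv2.resize(p[200:400,340:600,::-1],None,fx=3,fy=3))
p,d=viewer.grab_frame('scene');cv2.imwrite('pics/s1.png',cv2.resize(p[60:240,120:360,::-1],None,fx=3,fy=3))"
```

```text
clock: 3.1
tcp_pos: [0.3802, -0.3227, 0.1045]
orientation: [-2.215, -0.005, 2.226]
contact_force: [-0.4, -1.0, 0.4]
grip_width: 0.0752
{'clock': 3.1, 'joints': [0.6018, 0.3644, -0.0278, 2.0778, 0.0151, 0.7053, -1.0054], 'tcp_pos': [0.3802, -0.3227, 0.1045], 'orientation': [-2.2152, -0.0048, 2.2256], 'contact_force': [-0.4116, -0.9972, 0.4405], 'grip_width': 0.0752}
[[-0.005  0.001 -1.   ]
 [ 0.003 -1.    -0.001]
 [-1.    -0.003  0.005]]
```

View pics/s1.png

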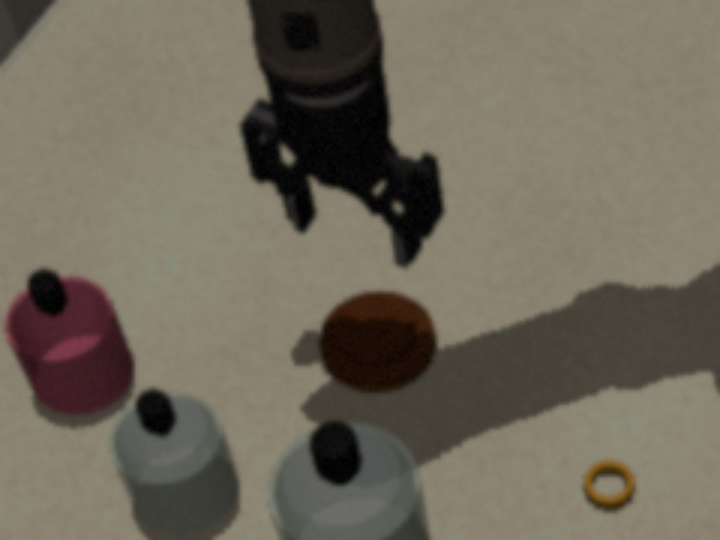

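```bash
python3 -c "
from h import *
st()
for cam in('scene','top'):
    print(cam,find('base',cam,0,np.array([.385,-.317])))"
```

```text
{'clock': 3.2, 'joints': [0.6023, 0.3607, -0.0276, 2.0743, 0.0151, 0.7062, -1.0053], 'tcp_pos': [0.3823, -0.3245, 0.1074], 'orientation': [2.2216, 0.0001, -2.2205], 'contact_force': [0.3114, -0.2745, 0.7644], 'grip_width': 0.0748}
scene [(0.67, [0.3835, -0.3182], 0.944)]
top [(0.84, [0.3943, -0.3081], 0.495)]
```

```bash
python3 -m pendant '[75,30,-7,-3,0, 75,25,0,0,0, 75,15,0,0,0, 75,0,0,0,0, 75,0,0,0,0]'; cat >> h.py <<'E'
def avg(n=6):
    L=[]
    for i in range(n): viewer.grab_frame("top"); L.append(r.get_obs())
    for k in("tcp_pos","contact_force"):
        a=np.array([o[k] for o in L]);print(k,a.mean(0).round(4),"sd",a.std(0).round(4))
    print("grip",np.mean([o["grip_width"] for o in L]).round(4),"t",L[-1]["clock"])
E
python3 -c "
from h import *
avg()"
```

```text
clock: 3.92
tcp_pos: [0.3855, -0.3177, 0.0375]
orientation: [2.222, -0.001, -2.219]
contact_force: [-1.0, -0.5, -0.5]
grip_width: 0.075
tcp_pos [ 0.3854 -0.3175  0.0373] sd [0.0002 0.0002 0.0002]
contact_force [-0.2199  0.3995  0.3081] sd [0.3728 0.5566 0.3892]
grip 0.075 t 4.225
```

```bash
python3 -m pendant '[75,15,0,0,0, 75,9,0,0,0, 75,3,0,0,0, 75,0,0,0,0, 58,0,0,0,0, 58,0,0,0,0, 58,0,0,0,0, 58,0,0,0,0, 58,0,0,0,0]' 40; python3 -c "
from h import *
avg(3)"
```

```text
clock: 5.35
tcp_pos: [0.3851, -0.3172, 0.0101]
orientation: [2.221, 0.0, -2.22]
contact_force: [-1.3, 0.8, 6.1]
grip_width: 0.0603
tcp_pos [ 0.385  -0.3172  0.0101] sd [0. 0. 0.]
contact_force [-1.869   1.1852  5.6763] sd [0.4423 0.161  0.0218]
grip 0.0602 t 5.5
```

```bash
python3 -m pendant '[56,-5,0,0,0, 56,-15,0,0,0, 56,-20,0,0,0, 56,-10,0,0,0, 56,0,0,0,0, 56,0,0,0,0]'; python3 -c "
from h import *
avg(2)"
```

```text
clock: 6.25
tcp_pos: [0.3846, -0.3169, 0.0592]
orientation: [2.221, 0.001, -2.222]
contact_force: [0.0, 1.5, -1.2]
grip_width: 0.0599
tcp_pos [ 0.3845 -0.3168  0.0589] sd [0. 0. 0.]
contact_force [ 0.0306 -0.1085 -1.3098] sd [0.1969 0.1307 0.4577]
grip 0.0602 t 6.35
```

```bash
python3 -m pendant '[56,0,-20,-8,0, 56,0,-40,-8,0, 56,0,-40,-8,0, 56,0,-40,-8,0, 56,0,-40,-8,0, 56,0,-40,-8,0, 56,0,-40,-8,0, 56,0,-40,-8,0, 56,0,-40,-8,0, 56,0,-40,-4,0, 56,0,-23,0,0, 56,0,0,0,0, 56,0,0,0,0, 56,0,0,0,0]'; python3 -c "
from h import *
avg(2)
for cam in('scene','top'):
    p,d=viewer.grab_frame(cam);cv2.imwrite(f'pics/{cam}2.png',cv2.resize(p[120:360,200:520,::-1],None,fx=2,fy=2))
    print(cam,find('pad',cam,0,np.array([.462,.086])),find('base',cam,.04,np.array([.462,.086])))"
```

```text
clock: 8.1
tcp_pos: [0.4604, 0.0845, 0.0593]
orientation: [-2.221, 0.002, 2.222]
contact_force: [0.3, 0.1, -1.3]
grip_width: 0.0602
tcp_pos [0.4605 0.0848 0.0594] sd [0.0001 0.0001 0.    ]
contact_force [ 0.0419 -0.3874 -1.2267] sd [0.1351 0.3925 0.2315]
grip 0.0603 t 8.2
scene [(0.69, [0.4814, 0.0874], 0.423)] [(0.83, [0.4599, 0.0833], 0.758)]
top [(0.85, [0.4662, 0.0533], 0.183)] [(0.67, [0.4749, 0.0609], 0.101)]
```

```bash
python3 -m pendant '[56,20,-1,-1,0, 56,15,0,0,0, 56,7,0,0,0, 56,2,0,0,0, 56,1,0,0,0, 56,1,0,0,0, 56,0,0,0,0]'; python3 -c "
from h import *
avg(2)"
```

```text
clock: 9.38
tcp_pos: [0.4618, 0.087, 0.0137]
orientation: [2.222, 0.001, -2.221]
contact_force: [0.6, 0.1, -0.8]
grip_width: 0.0599
tcp_pos [0.4618 0.087  0.0137] sd [0. 0. 0.]
contact_force [ 0.687   0.151  -1.5689] sd [0.1227 0.0608 0.2671]
grip 0.0601 t 9.475
```

```bash
python3 -m pendant '[56,0.7,1,0,0, 56,0.5,0,0,0, 56,0,0,0,0]'; python3 -c "
from h import *
avg(2)"
```

```text
clock: 9.85
tcp_pos: [0.4618, 0.0863, 0.013]
orientation: [2.222, 0.002, -2.221]
contact_force: [-2.6, 0.1, 10.1]
grip_width: 0.0597
tcp_pos [0.4618 0.0863 0.013 ] sd [0. 0. 0.]
contact_force [-2.8069  0.6334  9.6785] sd [0.3013 0.053  0.2552]
grip 0.0599 t 9.95
```

```bash
python3 -m pendant '[66,0,0,0,0, 74,0,0,0,0, 74,0,0,0,0, 74,-10,0,0,0, 74,-40,0,0,0, 74,-40,0,0,0, 60,0,20,5,0, 55,0,45,7,0, 55,0,45,7,0, 55,0,45,7,0, 55,0,32,0.5,0, 55,0,0,0,0, 55,0,0,0,0]' 30; python3 -c "
from h import *
avg(2)
for cam in('scene','top'):
    p,d=viewer.grab_frame(cam);cv2.imwrite(f'pics/{cam}3.png',cv2.resize(p[160:360,200:460,::-1],None,fx=3,fy=3))
    print(cam,find('pad',cam,0,np.array([.462,.086])),find('base',cam,.003,np.array([.462,.086])),find('ring',cam,.0,np.array([.435,-.101])))"
```

```text
clock: 11.58
tcp_pos: [0.4354, -0.1004, 0.1026]
orientation: [2.222, 0.002, -2.22]
contact_force: [0.5, 0.0, -0.3]
grip_width: 0.0552
tcp_pos [ 0.4354 -0.0998  0.1025] sd [0.     0.0001 0.    ]
contact_force [ 0.5892 -0.0617  0.1912] sd [0.2603 0.4207 0.2113]
grip 0.0554 t 11.675
scene [(0.64, [0.4673, 0.086], 0.319)] [(0.67, [0.4607, 0.0862], 0.875)] [(0.65, [0.4322, -0.1009], 0.629)]
top [(0.92, [0.462, 0.0843], 0.388)] [(0.65, [0.4633, 0.0877], 0.946)] []
```

View pics/scene3.png

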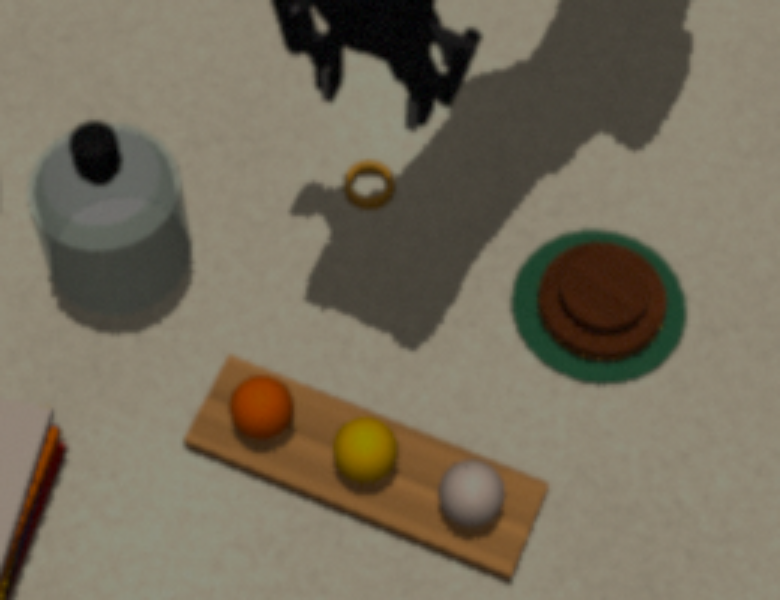

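```bash
python3 -m pendant '[55,40,1,0,0, 55,35,0,0,0, 55,18,0,0,0, 55,6,0,0,0, 55,0,0,0,0, 34,0,0,0,0, 34,0,0,0,0, 34,0,0,0,0, 34,0,0,0,0, 34,0,0,0,0]' 30; python3 -c "
from h import *
avg(2)"
```

```text
clock: 13.32
tcp_pos: [0.4359, -0.1021, 0.0043]
orientation: [2.223, 0.001, -2.219]
contact_force: [-0.8, 0.5, 7.1]
grip_width: 0.0352
tcp_pos [ 0.4359 -0.1021  0.0043] sd [0. 0. 0.]
contact_force [-1.1684  0.6083  7.4002] sd [0.1941 0.2891 0.3875]
grip 0.0353 t 13.425
```

```bash
python3 -m pendant '[33,-5,0,0,0, 33,-20,0,0,0, 33,-35,0,0,0, 33,-20,0,0,0, 33,0,0,0,0, 33,0,0,0,0]'; python3 -c "
from h import *
avg(2)
for cam in('scene','top'):
    p,d=viewer.grab_frame(cam);cv2.imwrite(f'pics/{cam}4.png',cv2.resize(p[130:280,240:440,::-1],None,fx=4,fy=4))"
```

```text
clock: 14.18
tcp_pos: [0.4347, -0.102, 0.0828]
orientation: [2.22, 0.001, -2.222]
contact_force: [0.4, 0.8, -0.8]
grip_width: 0.0354
tcp_pos [ 0.4345 -0.1019  0.0824] sd [0. 0. 0.]
contact_force [ 0.0183  0.4617 -0.6506] sd [0.2236 0.1957 0.2383]
grip 0.0352 t 14.275
```

View pics/scene4.png

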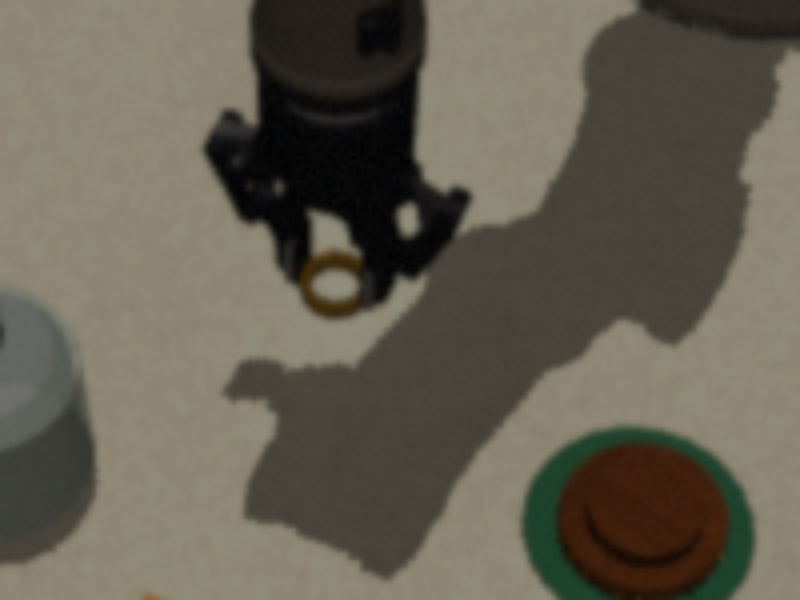

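```bash
python3 -c "
from h import *
c=viewer.calibration('scene');p,d=viewer.grab_frame('scene')
hsv=cv2.cvtColor(p,cv2.COLOR_RGB2HSV);m=((hsv[...,1]>120)&(hsv[...,0]<30)&(hsv[...,2]>40)).astype(np.uint8)
m[:,:300]=0;m[:,350:]=0;m[:180]=0;m[220:]=0
ys,xs=np.nonzero(m);print(len(xs),xs.min(),xs.max(),ys.min(),ys.max())
h=cv2.convexHull(np.c_[xs,ys].astype(np.int32));mk=np.zeros((480,640),np.uint8);cv2.fillConvexPoly(mk,h,1)
for z in(.075,.078,.08):print(fit('ring',mk>0,'scene',np.array([.435,-.1]),z))
print(find('ring','scene',.078,np.array([.435,-.1])))
avg(1)
"
```

```text
112 315 330 193 208
(array([ 0.4305, -0.1043]), 0.744)
(array([ 0.4324, -0.1037]), 0.739)
(array([ 0.4337, -0.1031]), 0.736)
[(0.68, [0.4374, -0.1061], 0.376)]
tcp_pos [ 0.4349 -0.102   0.0828] sd [0. 0. 0.]
contact_force [-0.1666  0.3375 -1.1076] sd [0. 0. 0.]
grip 0.0349 t 14.525
```

```bash
python3 -m pendant '[33,0,-20,-4,0, 33,0,-40,-6,0, 33,0,-40,-6,0, 33,0,-40,-6,0, 33,0,-35,-5,0, 33,0,-14,-1,0, 33,0,0,0,0, 33,0,0,0,0, 33,15,0,0,0, 33,20,0,0,0, 33,5,0,0,0, 33,0,0,0,0, 33,0,0,0,0]'; python3 -c "
from h import *
avg(2)"
```

```text
clock: 16.15
tcp_pos: [0.4635, 0.0869, 0.0436]
orientation: [2.222, 0.001, -2.221]
contact_force: [0.0, -0.0, -1.0]
grip_width: 0.0354
tcp_pos [0.4635 0.087  0.0438] sd [0. 0. 0.]
contact_force [-0.2537 -0.2387 -1.2428] sd [0.1398 0.1296 0.3325]
grip 0.0354 t 16.25
```

```bash
python3 -m pendant '[33,6,0,0,0, 33,3,0,0,0, 33,1,0,0,0, 33,0.6,0,0,0, 33,0,0,0,0]'; python3 -c "
from h import *
avg(2)"
```

```text
clock: 16.88
tcp_pos: [0.4628, 0.087, 0.0333]
orientation: [2.22, 0.001, -2.222]
contact_force: [-2.9, -0.3, 10.5]
grip_width: 0.0351
tcp_pos [0.4628 0.087  0.0333] sd [0. 0. 0.]
contact_force [-3.5916 -1.144  10.2473] sd [0.1462 0.2343 0.4923]
grip 0.0354 t 16.975
```

```bash
python3 -m pendant '[44,0,0,0,0, 52,0,0,0,0, 52,0,0,0,0, 52,-15,0,0,0, 60,-40,0,0,0, 60,-40,0,0,0, 60,0,10,-40,0, 60,0,10,-45,0, 60,0,10,-45,0, 60,0,0,-45,-0.1, 60,0,0,0,-0.18, 60,0,0,0,-0.18, 60,0,0,0,-0.18, 60,0,0,0,-0.18, 60,0,0,0,-0.18, 60,0,0,0,-0.18, 60,0,0,0,-0.18, 60,0,0,0,-0.18, 60,0,0,0,-0.17, 60,0,0,0,0]' 25; python3 -c "
from h import *
from scipy.spatial.transform import Rotation as R
avg(2);st();print(R.from_rotvec(r.get_obs()['orientation']).as_matrix().round(3))
for cam in('scene','top'):
    p,d=viewer.grab_frame(cam);cv2.imwrite(f'pics/{cam}5.png',cv2.resize(p[160:360,200:460,::-1],None,fx=3,fy=3))
    print(cam,find('base',cam,.003,np.array([.462,.086])),find('ring',cam,.029,np.array([.462,.087])),find('white_ball',cam,.0329,np.array([.642,.058])))"
```

```text
clock: 19.48
tcp_pos: [0.6381, 0.0567, 0.1285]
orientation: [1.107, 1.271, -1.107]
contact_force: [0.1, -0.5, 0.4]
grip_width: 0.0596
tcp_pos [0.6382 0.0569 0.1283] sd [0.     0.0001 0.0001]
contact_force [ 0.1702  0.1317 -0.4022] sd [0.0219 0.337  0.21  ]
grip 0.06 t 19.575
{'clock': 19.575, 'joints': [0.129, 0.5661, -0.4363, 1.7078, 0.2868, 0.931, -0.2839], 'tcp_pos': [0.6382, 0.0569, 0.1283], 'orientation': [1.1083, 1.2701, -1.1081], 'contact_force': [0.1922, 0.4687, -0.6122], 'grip_width': 0.06}
[[ 0.     0.991  0.136]
 [-0.     0.136 -0.991]
 [-1.     0.     0.   ]]
scene [(0.71, [0.4669, 0.102], 0.483)] [(0.51, [0.4627, 0.0944], 0.311)] [(0.57, [0.6446, 0.0593], 0.619)]
top [(0.65, [0.4568, 0.112], 0.291)] [] []
```

View pics/scene5.png

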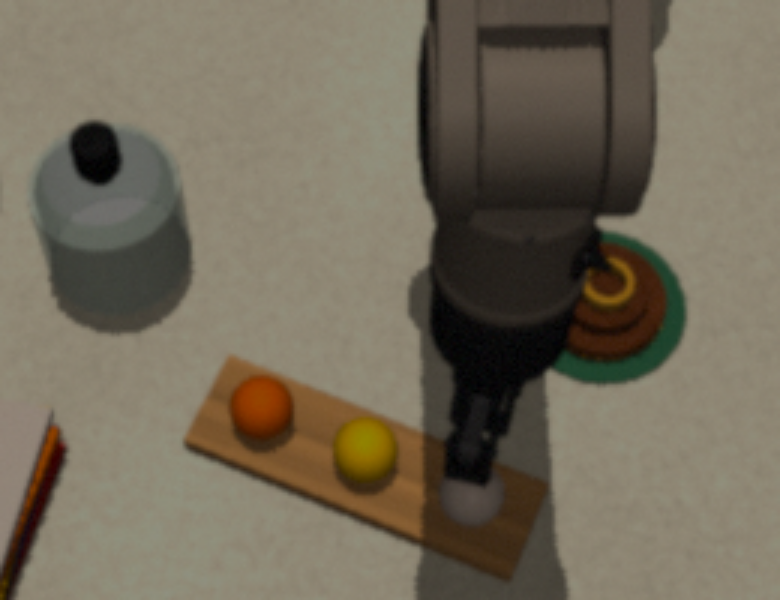

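```bash
python3 -m pendant '[60,0,0,0,-0.137, 60,20,4,-1,0, 60,40,0,0,0, 60,30,0,0,0, 60,14,0,0,0, 60,0,0,0,0, 60,0,0,0,0]'; python3 -c "
from h import *
avg(2)
for cam in ('scene','top'):print(cam,find('white_ball',cam,.0329,np.array([.642,.058])))
p,d=viewer.grab_frame('scene');cv2.imwrite(f'pics/scene6.png',cv2.resize(p[260:380,300:460,::-1],None,fx=5,fy=5))"
```

```text
clock: 20.85
tcp_pos: [0.6426, 0.0595, 0.0247]
orientation: [1.004, 1.326, -1.002]
contact_force: [0.2, -0.2, 0.6]
grip_width: 0.06
tcp_pos [0.6427 0.0594 0.025 ] sd [0. 0. 0.]
contact_force [0.8168 0.1642 0.3928] sd [0.4119 0.462  0.4031]
grip 0.06 t 20.95
scene [(0.57, [0.6446, 0.0593], 0.619)]
top []
```

View pics/scene6.png

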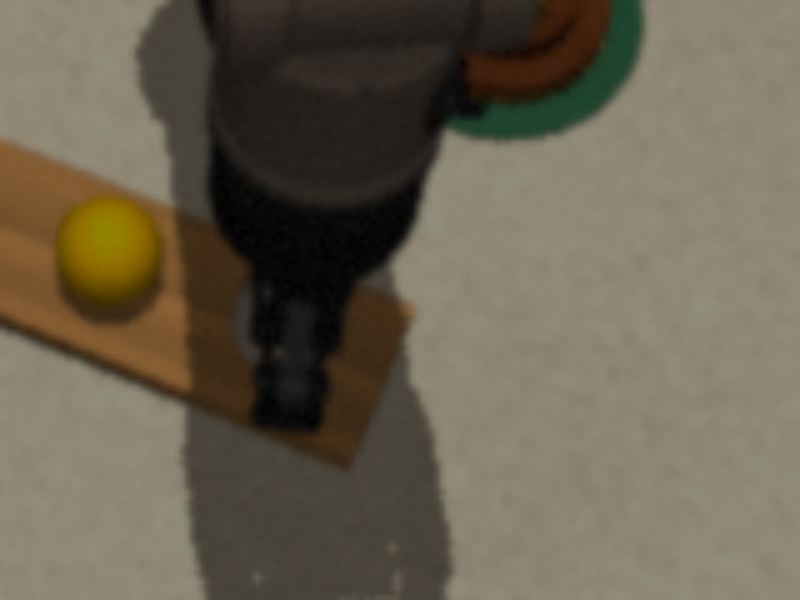

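```bash
python3 -m pendant '[60,0,0,0,0.137, 60,0,0,0,0.137, 60,5,-0.5,2,0, 60,4,0,0,0, 60,0,0,0,0, 60,0,0,0,0]'; python3 -c "
from h import *
avg(2);st()"
```

```text
clock: 21.85
tcp_pos: [0.6412, 0.0572, 0.0146]
orientation: [1.207, 1.211, -1.207]
contact_force: [-0.1, 0.2, -0.3]
grip_width: 0.0598
tcp_pos [0.6413 0.0572 0.0147] sd [0. 0. 0.]
contact_force [0.193  0.1806 0.2689] sd [0.1939 0.4579 0.3897]
grip 0.06 t 21.95
{'clock': 21.95, 'joints': [0.0619, 0.708, -0.3448, 1.7547, 0.3332, 0.7366, -0.4522], 'tcp_pos': [0.6413, 0.0572, 0.0148], 'orientation': [1.207, 1.2107, -1.2066], 'contact_force': [-0.0009, -0.2773, -0.1208], 'grip_width': 0.0602}
```

```bash
python3 -m pendant '[60,-1,0.5,0,0, 38,0,0,0,0, 38,0,0,0,0, 38,0,0,0,0, 38,0,0,0,0, 38,0,0,0,0]' 25; python3 -c "
from h import *
avg(2)"
```

```text
clock: 22.7
tcp_pos: [0.6425, 0.0573, 0.0162]
orientation: [1.208, 1.21, -1.206]
contact_force: [3.6, -0.0, 2.7]
grip_width: 0.0414
tcp_pos [0.6425 0.0573 0.0161] sd [0. 0. 0.]
contact_force [3.4748 0.4672 3.3259] sd [0.0148 0.238  0.5847]
grip 0.0412 t 22.8
```

```bash
python3 -m pendant '[38,-5,0,0,0, 38,-15,0,0,0, 38,-30,0,0,0, 38,-30,0,0,0, 38,-10,0,0,0, 38,0,0,0,0, 38,0,0,0,0]'; python3 -c "
from h import *
avg(2)
p,d=viewer.grab_frame('scene');cv2.imwrite(f'pics/scene7.png',cv2.resize(p[200:380,240:480,::-1],None,fx=3,fy=3))"
```

```text
clock: 23.68
tcp_pos: [0.6407, 0.0569, 0.1044]
orientation: [1.206, 1.212, -1.209]
contact_force: [-0.3, 0.6, 0.4]
grip_width: 0.0412
tcp_pos [0.6407 0.057  0.1043] sd [0.0001 0.0001 0.    ]
contact_force [-0.7084 -0.2645 -0.2265] sd [0.2289 0.1127 0.3617]
grip 0.0411 t 23.775
```

View pics/scene7.png

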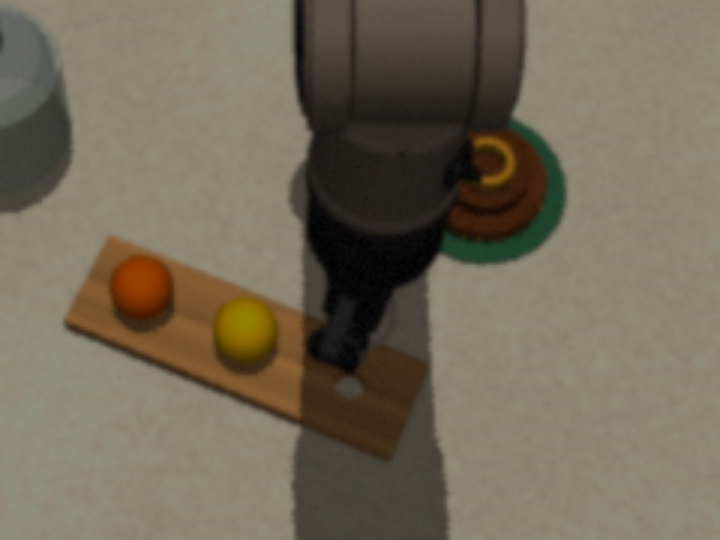

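```bash
cat >> h.py <<'E'
def unproj(uv,z,cam):
    c=viewer.calibration(cam)
    f=lambda p:(proj(np.array([[p[0],p[1],z]]),c)[0]-uv)
    return least_squares(f,[.5,0]).x.round(4)
def ringfit(cam,box,z=.041):
    """brass pixels -> plane of ring top -> circle centre (annulus r=16mm mean)"""
    p,d=viewer.grab_frame(cam); hsv=cv2.cvtColor(p,cv2.COLOR_RGB2HSV)
    m=(hsv[...,0]>14)&(hsv[...,0]<32)&(hsv[...,1]>140)&(hsv[...,2]>60)
    b=np.zeros_like(m);b[box[1]:box[3],box[0]:box[2]]=1
    ys,xs=np.nonzero(m&b)
    P=np.array([unproj(np.array([x,y]),z,cam) for x,y in zip(xs,ys)])
    s=least_squares(lambda q:np.hypot(*(P-q).T)-.016,P.mean(0),loss="soft_l1",f_scale=.002)
    return len(P),s.x.round(4),np.abs(s.fun).mean().round(4)
E
python3 -c "
from h import *
p,d=viewer.grab_frame('scene')
g=p[318:340,345:368].astype(float); w=np.clip(g.min(2)-95,0,None)
ys,xs=np.mgrid[318:340,345:368]; print(g.min(2).max(), d[329,356])
w=(g[...,2]>g.max()*.6)&((g.max(2)-g.min(2))<40); print(w.sum(),xs[w].mean(),ys[w].mean())
print('hole',unproj(np.array([356.3,328.7]),.014,'scene'),unproj(np.array([xs[w].mean(),ys[w].mean()]),.014,'scene'))
print(ringfit('scene',(380,235,430,275)))
"
```

```text
61.0 1.1257207
44 355.95454545454544 328.9318181818182
hole [0.6429 0.058 ] [0.6436 0.0576]
(129, array([0.4617, 0.088 ]), np.float64(0.0025))
```

```bash
python3 -m pendant '[38,0,-20,-6,0, 38,0,-35,-6,0, 38,0,-35,-6,0, 38,0,-35,-6,0, 38,0,-35,-6,0, 38,0,-19,0,0, 38,0,0,0,0, 38,0,0,0,0, 38,20,0,0,0, 38,20,0,0,0, 38,8,0,0,0, 38,0,0,0,0, 38,0,0,0,0]'; python3 -c "
from h import *
avg(2)
p,d=viewer.grab_frame('scene');cv2.imwrite(f'pics/scene8.png',cv2.resize(p[180:330,320:520,::-1],None,fx=4,fy=4))"
```

```text
clock: 25.55
tcp_pos: [0.4633, 0.0868, 0.0582]
orientation: [1.208, 1.21, -1.206]
contact_force: [0.2, -0.4, -0.7]
grip_width: 0.0412
tcp_pos [0.4633 0.0868 0.0583] sd [0. 0. 0.]
contact_force [-0.0345 -0.0536 -1.0627] sd [0.1323 0.0014 0.3474]
grip 0.0414 t 25.65
```

View pics/scene8.png

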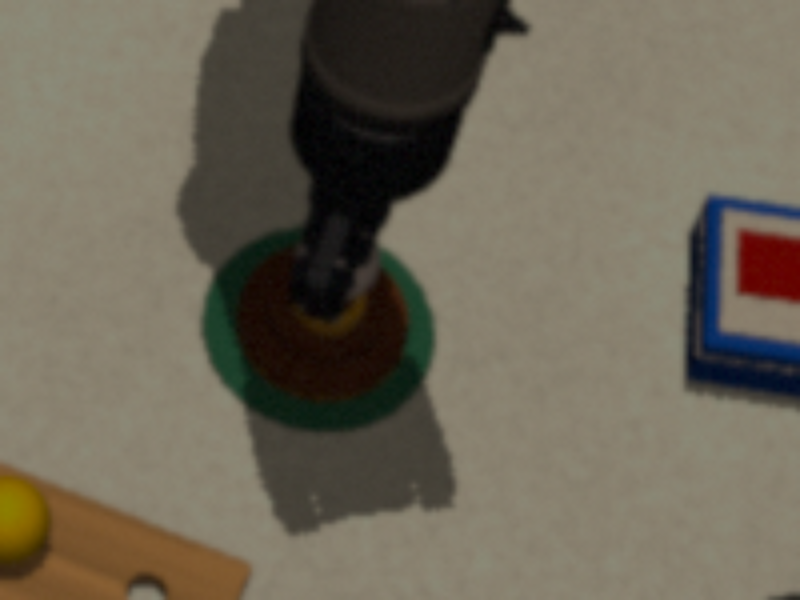

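```bash
python3 -m pendant '[38,8,-1,0,0, 38,5,0,0,0, 38,2,0,0,0, 38,1,0,0,0, 38,0,0,0,0]'; python3 -c "
from h import *
avg(2)"
```

```text
clock: 26.32
tcp_pos: [0.462, 0.0868, 0.0419]
orientation: [1.207, 1.21, -1.206]
contact_force: [-0.0, 0.2, 0.3]
grip_width: 0.0414
tcp_pos [0.462  0.0868 0.0419] sd [0. 0. 0.]
contact_force [1.247  0.5784 1.4433] sd [0.0622 0.0286 0.0661]
grip 0.0411 t 26.425
```

```bash
python3 -m pendant '[38,0.5,0,0,0, 38,0.5,0,0,0, 38,0,0,0,0]'; python3 -c "
from h import *
avg(2)"
```

```text
clock: 26.8
tcp_pos: [0.4623, 0.087, 0.0413]
orientation: [1.208, 1.21, -1.206]
contact_force: [-0.4, 0.9, 7.3]
grip_width: 0.0413
tcp_pos [0.4623 0.087  0.0413] sd [0. 0. 0.]
contact_force [-0.5252  0.8443  7.1196] sd [0.1108 0.0733 0.8667]
grip 0.0413 t 26.9
```

```bash
python3 -m pendant '[42,0,0,0,0, 46,0,0,0,0, 52,0,0,0,0, 58,0,0,0,0, 58,-8,0,0,0, 58,-25,0,0,0, 58,-45,0,0,0, 58,-50,0,0,0, 58,-50,0,20,0, 58,-25,5,40,0]' 30; python3 -m pendant '[50,0,10,45,0, 50,0,10,45,0, 50,0,10,45,0, 50,0,10,45,0, 50,0,10,45,0, 50,0,10,45,0, 50,0,10,45,0, 50,0,10,45,0, 50,0,11,45,0, 50,0,0,12,0, 50,0,0,0,0, 50,0,0,0,0, 50,0,0,0,0]'; python3 -c "
from h import *
avg(2);st()
for cam in('scene','top'):
    p,d=viewer.grab_frame(cam);cv2.imwrite(f'pics/{cam}9.png',p[:,:,::-1])
    print(cam,[find(k,cam,z,np.array([.462,.087])) for k,z in(('base',.003),('ring',.029),('white_ball',.0579))],find('dome',cam,0,np.array([.5577,-.3888])))
a=cv2.imread('pics/scene9.png');b=cv2.imread('pics/top9.png')
cv2.imwrite('pics/m9.png',np.hstack([cv2.resize(a[120:320,100:450],None,fx=2,fy=2)[:,:],]))
print(unproj(np.array([0,0]),0,'scene'))"
```

```text
clock: 28.15
tcp_pos: [0.4676, 0.0279, 0.2472]
orientation: [1.207, 1.21, -1.2]
contact_force: [-0.2, -0.3, -1.0]
grip_width: 0.0577
clock: 29.78
tcp_pos: [0.5594, -0.3883, 0.2441]
orientation: [1.206, 1.212, -1.205]
contact_force: [-0.6, -0.9, 0.1]
grip_width: 0.05
tcp_pos [ 0.5593 -0.3888  0.2441] sd [0.     0.0002 0.    ]
contact_force [-0.4722 -0.1882  0.1425] sd [0.0276 0.0239 0.5344]
grip 0.05 t 29.875
{'clock': 29.875, 'joints': [0.6679, 0.4882, -0.2188, 1.5118, 0.1113, 1.1537, 0.4331], 'tcp_pos': [0.5593, -0.389, 0.244], 'orientation': [1.2062, 1.2111, -1.2057], 'contact_force': [-0.4446, -0.1644, 0.6769], 'grip_width': 0.0499}
scene [[(0.79, [0.4698, 0.0872], 0.594)], [], [(0.7, [0.4613, 0.0863], 0.921)]] [(0.56, [0.5564, -0.3891], 0.951)]
top [[(0.92, [0.4627, 0.0854], 0.694)], [], [(0.64, [0.4634, 0.0885], 0.892)]] [(0.76, [0.5589, -0.3875], 0.948)]
[ 0.1019 -1.252 ]
```

View pics/m9.png

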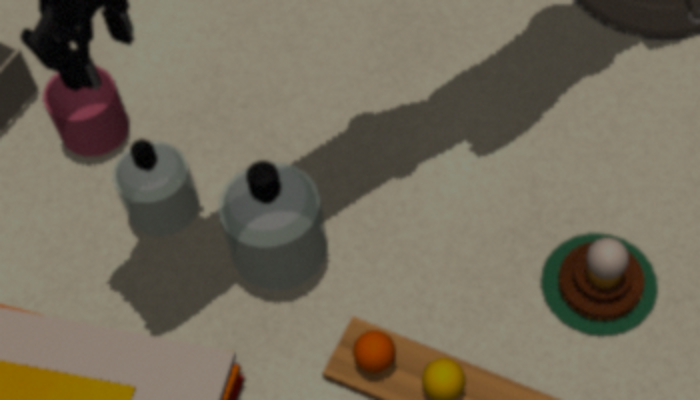

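```bash
python3 -m pendant '[50,30,-1.5,0,0, 50,40,0,0,0, 50,35,0,0,0, 50,25,0,0,0, 50,15,0,0,0, 50,8,0,0,0, 50,0,0,0,0, 50,0,0,0,0]' 40; python3 -c "
from h import *
avg(2);st()
p,d=viewer.grab_frame('scene');cv2.imwrite(f'pics/scene10.png',cv2.resize(p[120:270,100:300,::-1],None,fx=4,fy=4))"
```

```text
clock: 31.38
tcp_pos: [0.5582, -0.3904, 0.0918]
orientation: [1.207, 1.209, -1.206]
contact_force: [-0.2, 0.7, -0.5]
grip_width: 0.0497
tcp_pos [ 0.5581 -0.3904  0.0918] sd [0. 0. 0.]
contact_force [-0.1814 -0.2693  0.4722] sd [0.2205 0.4966 0.331 ]
grip 0.0499 t 31.475
{'clock': 31.475, 'joints': [0.6593, 0.6368, -0.2025, 1.6382, 0.1558, 0.8807, 0.3992], 'tcp_pos': [0.5581, -0.3904, 0.0917], 'orientation': [1.2071, 1.2089, -1.2064], 'contact_force': [-0.4019, 0.2273, 0.1413], 'grip_width': 0.05}
```

View pics/scene10.png

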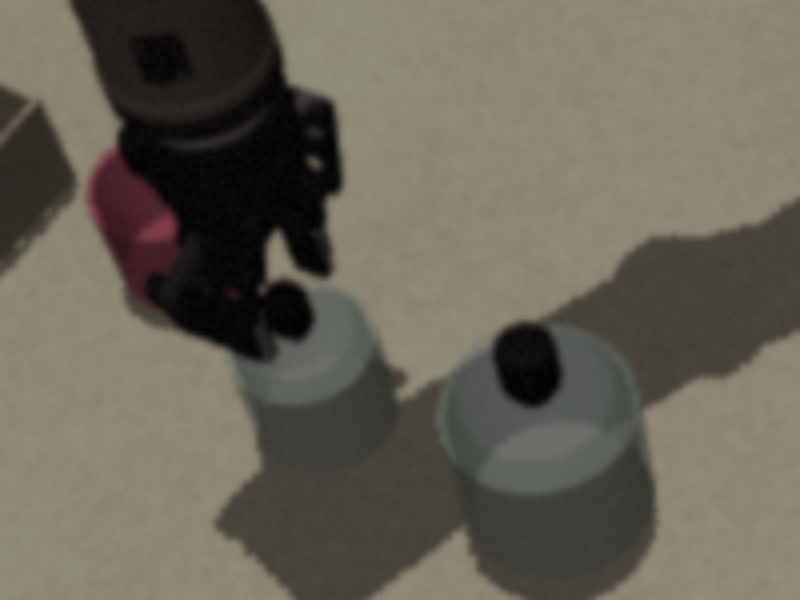

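```bash
python3 -m pendant '[50,4,0,-1.5,0, 50,0,0,0,0, 35,0,0,0,0, 20,0,0,0,0, 20,0,0,0,0, 20,0,0,0,0, 20,0,0,0,0, 20,0,0,0,0]' 40; python3 -c "
from h import *
avg(2)"
```

```text
clock: 32.52
tcp_pos: [0.5577, -0.3886, 0.0867]
orientation: [1.207, 1.21, -1.207]
contact_force: [0.4, 0.8, 0.1]
grip_width: 0.0225
tcp_pos [ 0.5577 -0.3886  0.0868] sd [0. 0. 0.]
contact_force [ 0.9921  0.1886 -0.6903] sd [0.1466 0.0181 0.2649]
grip 0.0227 t 32.625
```

```bash
python3 -m pendant '[18,-4,0,0,0, 18,-12,0,0,0, 18,-25,0,0,0, 18,-30,0,0,0, 18,-25,0,0,0, 18,-8,0,0,0, 18,0,0,0,0, 18,0,0,0,0]'; python3 -m pendant '[18,0,-15,0,0, 18,0,-30,0,0, 18,0,-30,0,0, 18,0,-25,0,0, 18,0,-8,-15,0, 18,0,0,-30,0, 18,0,0,-35,0, 18,0,0,-35,0, 18,0,0,-35,0, 18,0,0,-35,0, 18,0,0,-35,0, 18,0,0,-35,0, 18,0,0,-35,0, 18,0,0,-35,0, 18,0,3,-35,0, 18,0,3,-35,0, 18,0,3,-25,0, 18,0,2,-10,0, 18,0,0,0,0, 18,0,0,0,0]'; python3 -c "
from h import *
avg(2);st()
p,d=viewer.grab_frame('scene');cv2.imwrite(f'pics/scene11.png',cv2.resize(p[130:310,280:520,::-1],None,fx=3,fy=3))"
```

```text
clock: 33.62
tcp_pos: [0.5568, -0.3882, 0.1893]
orientation: [1.207, 1.213, -1.208]
contact_force: [-0.8, 0.5, -1.3]
grip_width: 0.0225
clock: 36.12
tcp_pos: [0.459, 0.0399, 0.1905]
orientation: [1.207, 1.21, -1.209]
contact_force: [-0.2, 0.1, -2.5]
grip_width: 0.0226
tcp_pos [0.4591 0.0399 0.1905] sd [0. 0. 0.]
contact_force [-0.0072 -0.4945 -2.1649] sd [0.4956 0.4519 0.0825]
grip 0.0228 t 36.225
{'clock': 36.225, 'joints': [0.2072, 0.2101, -0.4809, 2.0657, 0.1246, 0.8933, -0.3419], 'tcp_pos': [0.4591, 0.04, 0.1905], 'orientation': [1.2079, 1.2096, -1.2088], 'contact_force': [-0.5028, -0.0426, -2.0823], 'grip_width': 0.0226}
```

View pics/scene11.png

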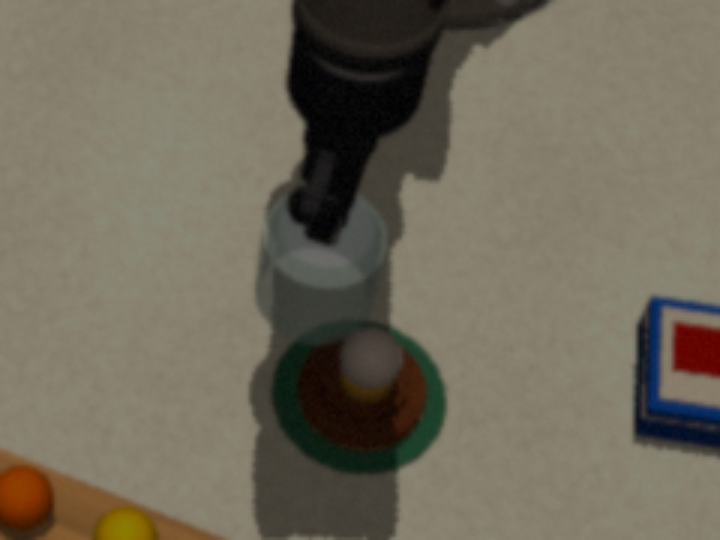

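```bash
python3 -m pendant '[18,0,1,-12,0, 18,0,1,-20,0, 18,0,1,-12,0, 18,0,0,-3,0, 18,0,0,0,0, 18,0,0,0,0, 18,0,0,0,0]'; python3 -c "
from h import *
avg(2)
for cam in('scene','top'):
    p,d=viewer.grab_frame(cam)
    print(find('dome',cam,.1037,np.array([.462,.087])))
p,d=viewer.grab_frame('scene');cv2.imwrite(f'pics/scene12.png',cv2.resize(p[130:310,280:520,::-1],None,fx=3,fy=3))"
```

```text
clock: 37.15
tcp_pos: [0.4621, 0.0876, 0.1907]
orientation: [1.208, 1.21, -1.208]
contact_force: [-0.2, 0.2, -2.6]
grip_width: 0.0229
tcp_pos [0.4621 0.0877 0.1907] sd [0.     0.0001 0.    ]
contact_force [ 0.5235  0.1743 -2.0608] sd [0.2847 0.0377 0.183 ]
grip 0.0229 t 37.25
[(0.84, [0.4662, 0.0891], 0.737)]
[(0.85, [0.4653, 0.0623], 0.284)]
```

View pics/scene12.png

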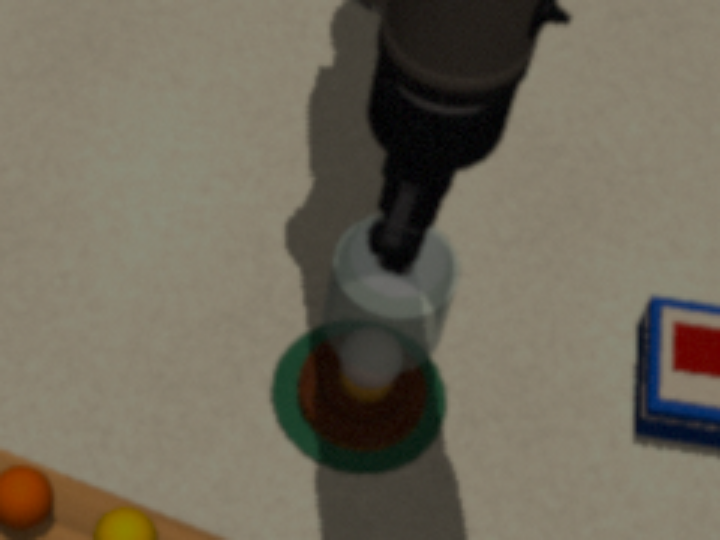

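```bash
python3 -m pendant '[18,8,0,0.5,0, 18,15,0,0,0, 18,18,0,0,0, 18,15,0,0,0, 18,10,0,0,0, 18,3,0,0,0, 18,0,0,0,0, 18,0,0,0,0]'; python3 -c "
from h import *
avg(2)"
```

```text
clock: 38.5
tcp_pos: [0.4626, 0.0878, 0.1222]
orientation: [1.208, 1.21, -1.206]
contact_force: [0.0, 0.1, -2.5]
grip_width: 0.0225
tcp_pos [0.4625 0.0877 0.1222] sd [0. 0. 0.]
contact_force [-0.7032 -0.0813 -1.8889] sd [0.3725 0.2085 0.2082]
grip 0.0228 t 38.6
```

```bash
python3 -m pendant '[18,3,0,0,0, 18,3,0,0,0, 18,3,0,0,0, 18,2,0,0,0, 18,1.5,0,0,0, 18,0,0,0,0]'; python3 -c "
from h import *
avg(2)"
```

```text
clock: 39.35
tcp_pos: [0.4621, 0.0876, 0.1091]
orientation: [1.207, 1.211, -1.207]
contact_force: [0.3, -0.4, -1.8]
grip_width: 0.0225
tcp_pos [0.4621 0.0877 0.1092] sd [0. 0. 0.]
contact_force [-0.3102  0.2796 -2.4291] sd [0.5494 0.0138 0.5559]
grip 0.0231 t 39.45
```

Past the step top without contact; lower the rest, expecting contact near z = 0.104.

```bash
python3 -m pendant '[18,2,0,0.5,0, 18,1.5,0,0,0, 18,0.8,0,0,0, 18,0,0,0,0]'; python3 -c "
from h import *
avg(2)"
```

```text
clock: 39.95
tcp_pos: [0.462, 0.0871, 0.1048]
orientation: [1.207, 1.211, -1.207]
contact_force: [-0.6, 0.1, -2.3]
grip_width: 0.0227
tcp_pos [0.4621 0.0872 0.1049] sd [0. 0. 0.]
contact_force [ 0.3439 -0.3803 -2.3412] sd [0.4322 0.6317 0.253 ]
grip 0.0225 t 40.05
```

```bash
python3 -m pendant '[18,0.5,0,0,0, 18,0.5,0,0,0, 18,0,0,0,0]'; python3 -c "
from h import *
avg(2)"
```

```text
clock: 40.42
tcp_pos: [0.4621, 0.0871, 0.1038]
orientation: [1.207, 1.211, -1.207]
contact_force: [-0.5, -0.4, -1.8]
grip_width: 0.0229
tcp_pos [0.4621 0.0871 0.1039] sd [0. 0. 0.]
contact_force [ 0.5207  0.0223 -2.7744] sd [0.3727 0.6256 0.1218]
grip 0.0231 t 40.525
```

```bash
python3 -m pendant '[18,0.5,0,0,0, 18,0.5,0,0,0, 18,0,0,0,0]'; python3 -c "
from h import *
avg(2)"
```

```text
clock: 40.9
tcp_pos: [0.4627, 0.0872, 0.1034]
orientation: [1.208, 1.21, -1.206]
contact_force: [-0.5, 0.1, 5.2]
grip_width: 0.0228
tcp_pos [0.4627 0.0872 0.1034] sd [0. 0. 0.]
contact_force [-0.0634 -0.8538  5.759 ] sd [0.4866 1.1211 0.0398]
grip 0.0225 t 41.0
```

```bash
python3 -m pendant '[24,0,0,0,0, 28,0,0,0,0, 34,0,0,0,0, 44,0,0,0,0, 50,0,0,0,0, 50,-5,0,0,0, 50,-20,0,0,0, 50,-40,0,0,0, 50,-40,0,0,0, 50,-20,0,20,0, 50,0,0,45,0, 50,0,0,45,0, 50,0,0,45,0, 50,0,0,45,0, 50,0,0,30,0, 50,0,0,0,0, 50,0,0,0,0]'; python3 -c "
from h import *
avg(2)
for cam in('scene','top'):
    p,d=viewer.grab_frame(cam);cv2.imwrite(f'pics/{cam}13.png',p[:,:,::-1])
    print(cam,find('dome',cam,.017,np.array([.462,.087])),find('white_ball',cam,.0579,np.array([.462,.087])),find('puck',cam,0,np.array([.557,.365])),nets.look_for('card_box',cam)[:1])
a=cv2.imread('pics/scene13.png')[180:380,240:440];b=cv2.imread('pics/top13.png')[160:360,180:380]
cv2.imwrite('pics/m13.png',cv2.resize(np.hstack([a,b]),None,fx=2,fy=2))"
```

```text
clock: 43.12
tcp_pos: [0.4629, -0.1419, 0.228]
orientation: [1.207, 1.211, -1.206]
contact_force: [-0.6, 0.0, -0.6]
grip_width: 0.0499
tcp_pos [ 0.4629 -0.1415  0.228 ] sd [0.     0.0001 0.    ]
contact_force [0.2239 0.2675 0.0011] sd [0.3879 0.3457 0.1708]
grip 0.0502 t 43.225
scene [(0.69, [0.4602, 0.0869], 0.954)] [(0.48, [0.5115, 0.0889], 0.017)] [(0.94, [0.5551, 0.3651], 0.948)] []
top [(0.93, [0.4634, 0.0885], 0.938)] [] [(0.79, [0.5568, 0.3659], 0.919)] [{'location': [0.3674, 0.2896, 0.0396], 'score': 0.81}]
```

View pics/m13.png

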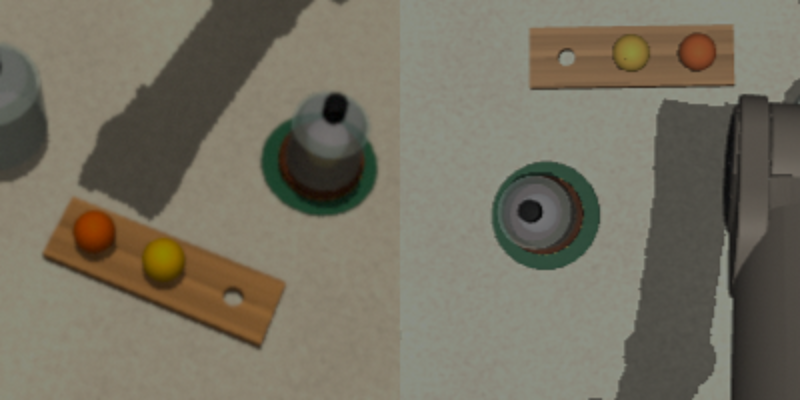

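Both views show the dome upright on the base: it fits at rim height 17 mm with an overlap of about 0.95, centred to within about 1 mm. The puck, card box and other balls are where they started. Handing in.

```bash
python3 -c "
from bench import r
print(r.hand_in())"
```

```text
the job is handed in; nothing more can be done
None
```

The display is set up on the green pad and the job is handed in, at about 43 s of the 134 s allowed. I placed the base, then the ring, the white ball and the smaller clear dome, in that order. Ball and glass were lowered until the wrist felt contact (about 7 N and 6 N) and only then released.

**Last checks:**
- **Base:** about 1 mm from the pad's centre in both cameras.
- **Ring:** seen on the base from the scene camera only, about 1 mm off its centre.
- **Ball:** seated in the ring and centred to 1 mm or so, checked before the dome went on.
- **Dome:** contact came at the height expected for the 14 mm ledge. It stands upright at the ledge-height fit in both views (overlap about 0.95).
- **Bystanders:** the puck is within about 2 mm and the card box (top view) within about 3 mm of where they first measured, both within camera error. The yellow and orange balls are still in the rack.
- **Robot:** it stands clear and touches nothing.

**What disagreed or went wrong:**
- The two cameras differ by 2–3 mm, so I used their mean.
- The scene camera missed the card box in the last look.
- Once the glass was on, the white ball could no longer be found: one camera gave only a false hit and the other nothing.
- I turned the gripper too far once above the ball and corrected it before grasping.

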